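# Screw the envelope press down with fingertip strokes

## Robot

A 6-joint arm with a two-finger parallel gripper is mounted at the origin on the work surface. World frame = base frame: x ahead of the robot, y to its left, z up, the work surface at z = 0. Lengths are in m, angles in degrees, forces in N, time in s.
With the tool pointing down it reaches from about 0.375 to 0.9 m from the base axis. Payload 3.1 kg.
Tool frame: the origin (TCP) lies at the very end of the fingers, on their centre line; the grasp point (between the pads) lies 19 mm behind it (grip_point_offset is the distance from the TCP to the grasp point, in m); y points along the fingers, x is the direction in which the jaws open and shut, and the axes are right-handed (so a half turn about y gives the same grasp; the last joint's range is limited). The gripper opens to 87 mm and grips with 3 to 60 N. Pads are 19 mm wide; open, the fingers measure 117 mm over their backs; the gripper's body (75 mm by 190 mm) begins 51 mm behind the grasp point.
Start: joints at [57.955, 30.224, 82.088, -0, 67.689, -10.227], TCP at [0.232, 0.58, 0.223] pointing down, gripper open.
Joint ranges: [-176.69, 176.69], [-43.24, 126.21], [12.49, 139.97], [-82, 262], [0, 151.66], [-163.58, 163.58]. Speed limits (degrees/s): [159.86, 159.86, 180, 180, 180, 180].

## Interface

Orientations are given as a 3x3 rotation matrix whose columns are the frame's x, y, z axes.
In Python, from rig import * gives the robot as it stands.
- The arm moves only by the tool send_rows, never from a script. Its argument "moves" is text: rows parted by semicolons, each of 5 numbers parted by spaces: the finger opening in mm, from 0 to 87, then the shift along the tool's x, y, z in mm, then the turn about the tool's y in degrees. In form: fingers dx dy dz yaw; .... A call has 1 to 20 rows; each row shifts and turns the commanded pose from where the row before left it, along the tool's axes as they then stand; what a row does not reach is not made up. A row lasts 1/12 s, in which the tool goes at most 41.7 mm and 7.16 degrees, less where a joint would pass 70% of its speed; a pose out of reach is approached as far as the arm can. A call is refused whole if a number of a shift passes 41.7 or a number of a turn 7.16, either way. A call with a gripper value outside its range is refused whole. The fingers move at their own pace and stop on an object; the grip force is fixed at half the most. Time passes only in rows, so rows that do not move let the fingers close. It gives the time, the measured TCP pose, the force and the opening at its end, in the units of the state.
- read_state(): the state, without advancing time (a new reading comes with each control period).
- capture(name): name is "side" or "top" or "wrist"; returns a dict with "image" (384x512x3 uint8, blue, green, red), "z_map" (384x512 float32, m along the optical axis (not along the pixel's ray), 0 where there is no reading), "mtx" (3x3 intrinsics, pixels), "origin" and "rotation" of the camera in the world; the wrist camera has in their place "tool_from_camera" (4x4, takes a point from camera to tool coordinates, whose origin is the TCP and whose axes are the tool frame's). Camera axes: x right, y up, looking along -z (the intrinsics and any distortion apply to the point x, -y, -z); pixel columns grow to the right and rows downward; lengths in m; the calibration is good to about 2 mm. A picture is of the moment at which its call begins: read the wrist's pose just before it.
- hand_in(): hands the job in, once; it reports no verdict.
Trained networks look in a picture, given as the dict that the camera call returned (one of the last four; its "shot" number tells which), for a name from the list of things; names that differ only in an ending like _2 or _b are one class to them, and where a whole thing is asked for, a point or a joint stands for the part that bears it (a point fixed in the world has none). Each returns a list of dicts, best first, with "p" (0 to 1); they miss things now and then, are a little off and sometimes report something else, mostly with a low value. They report only what shows in the picture. A call takes as long as a camera call.
- search_frame(picture, name): "bbox" ([left, top, right, bottom] in pixels, round what is visible of it).
- masks_of(picture, name): "region" (384x512 bool, what is visible of it) and "bbox" ([left, top, right, bottom] in pixels, round what is visible of it).
- mark_of(picture, name): "pixel" ([row, column] in pixels: a listed point, or the origin of a listed thing).
The state is a dict: "time_s": time; "joint_positions": joint angles; "qvel": joint speeds; "tau": joint torques, N m; "position": TCP position; "tcp_rot": TCP orientation; "force": force on the tool from outside, world axes, zero at the start; "moment": the same for the moment, N m; "opening": opening from 0.0 (shut) to 1.0 (fully open).
Only numpy, scipy, OpenCV 4.12 (cv2) and the standard library are available. Lean on these libraries where they do the work, as an engineer would, in place of code of your own. Each camera call takes 0.05 s, during which the arm holds its last target. There are 200 camera calls.

## Task

The brass wing nut on the envelope press is loose, so its steel bar hangs clear of the stack: tighten it clockwise (seen from above) until it turns no further and the bar bears on the envelopes. Only push, stroke after stroke, with the closed fingertips against one side of a wing; do not pinch or grip the nut or press down on top of it. Leave everything that stands around and on the press where it is, and finish clear of it all.

Things in the scene. Friction and masses are not known exactly. Their poses are not given: they have to be found in the camera images.
- press: Envelope press, fixed: plywood board 215 x 255 x 18 mm. Origin at table height on the axis of its upright stud (12 mm thick, top 100 mm above the table); z up. On its -x side a fence, on its -y side the envelopes, at y = +52 mm a heel block with a guide pin up to 76 mm above the table. On the +x side all is clear at wing height within 65 mm of the stud.
- fence_top (a point): Top edge of the plywood fence's inner face, level with the stud: 42 mm from the stud axis towards the press's -x, 92 mm above the table. The fence runs along the press's y from -168 to +77 mm and is 10 mm thick. The wings clear it, but a finger hardly fits between hub and fence.
- stack_top (a point): Centre of the top of the kraft envelope stack (fixed): 162 mm along the press's x, 114 mm along its y, top 58 mm above the table.
- bar_top (a point): Top of the steel bar under the nut, on the stud axis. The bar is 8 mm thick, 40 mm wide, runs along the press's y from -104 to +64 mm, and comes down with the nut: this point is 66 mm above the table when tight, up to 72.4 mm when loose.
- wing_nut (a joint): Turning angle of the brass wing nut in rad: grows clockwise seen from above (tightening). Starts between 0 and 3, ends at a firm stop at 10.1, where the bar bears on the stack. At 0 point wing_tip points along the press's +x. It sinks 4 mm a turn. About 0.03 N m turns it, the same all the way to the stop; it stays where it is left.
- nut_center (a point): Point on the nut's axis at about the mid height of the wings, 22 mm above the bar. Two flat upright wings, opposite one another, each reach 38 mm from the axis, 6 mm thick, from 11 mm below to 14 mm above this point (corners look rounded). Hub 26 mm across, up to 4 mm above this point; flange 32 mm across from 22 to 14 mm below it.
- wing_tip (a point): Outer end of one wing, level with nut_center, 38 mm from the axis; the other wing's end lies opposite.
- nut_side_a: One half of the nut, split along the wings' mid plane (turns with it; origin on the axis, 22 mm below nut_center; its x axis points to wing_tip): the +y faces of both wings and the hub's +y half. It holds the trailing face of the wing with wing_tip: push that face to turn clockwise.
- nut_side_b: The other half of the nut: the -y faces of both wings and the hub's -y half; the trailing face of the other wing. Touching both halves firmly at once means pinching, or pressing on top.
- glue_stick: Loose white glue stick standing on the board, 27 mm across, 72 mm high; origin under its centre.
- wood_stamp: Loose wooden hand stamp standing on the board, 30 mm across, 63 mm high; origin under its centre.
- tape_roll: Loose roll of tape lying on the envelope stack, 72 mm across, 19 mm high; origin under its centre.
- paper_cup: Empty paper cup on the table, 72 mm across, 85 mm high; origin under its centre.
- stapler: Stapler on the table beside the fence, 34 x 125 x 44 mm; origin under its centre, length along its y.
- calculator: Desk calculator lying on the table, 145 x 85 x 15 mm; origin under its centre.
- marker: Marker pen lying on the table, about 123 mm long, 18 mm thick; origin under its middle.

How it is judged (in metres and radians):
At the end, for the whole second after the job is handed in: The wing nut is within 0.25 rad of its stop at 10.1 rad and at rest; every loose thing is within 20 mm of where it began (value of joint wing_nut above 9.85 rad and velocity of joint wing_nut between -0.1 and 0.1 rad/s and distance of each of glue_stick, wood_stamp, tape_roll, paper_cup, stapler, calculator, marker from where it was at the start of the episode below 0.02 m); the robot touches nothing.
It fails at once if the nut is pinched, or pressed on top (fingers push on both halves with over 2.5 N at once) (contact force between the fingers and nut_side_a above 2.5 N and contact force between the fingers and nut_side_b above 2.5 N).
It fails at once if a bystander is shifted or lifted by over 20 mm (distance of any of glue_stick, wood_stamp, tape_roll, paper_cup, stapler, calculator, marker from where it was at the start of the episode above 0.02 m).
It also fails if it takes over 72 s, if anything falls off the work surface, if the arm or the gripper's body presses on something with over 40 N, if the wrist force passes 120 N, or if a joint passes its speed limit or range.

## Working session

There is one attempt and no reset: what is moved stays moved. The work goes in short steps, Python scripts to look and compute and a tool call to move; the robot and the scene stay as the last step left them, time stands still between calls to the robot, and variables do not carry over. Pictures are saved under pics/ and viewed, about 8 in all and at most 12, crops included, and the job is handed in when it is done.

Besides the shell and the picture viewer there is one more tool, called as name(argument=value, ...), one argument or row to a line, values as JSON. send_rows: Moves the arm, as the interface text tells. Its arguments: {"type":"object","properties":{"moves":{"type":"string"}},"required":["moves"]}

```bash
mkdir -p pics; cat > h.py <<'E'
from rig import *
import numpy as np, cv2
def cam(p,st=None):
    if 'origin' in p: return np.array(p['rotation']),np.array(p['origin'])
    T=np.array(p['tool_from_camera']);R=np.array(st['tcp_rot']);t=np.array(st['position'])
    return R@T[:3,:3],R@T[:3,3]+t
def ray(p,px,st=None):
    R,o=cam(p,st);K=np.array(p['mtx']);r,c=px
    d=np.linalg.inv(K)@[c,r,1]; return o,R@[d[0],-d[1],-d[2] if False else -1.0]
def atz(p,px,z,st=None):
    o,d=ray(p,px,st);return o+d*(z-o[2])/d[2]
def deep(p,px,st=None):
    o,d=ray(p,px,st);return o+d*p['z_map'][int(px[0]),int(px[1])]
E
python3 - <<'E'
from h import *
s=read_state();print({k:np.round(v,3).tolist() for k,v in s.items()})
np.set_printoptions(precision=4,suppress=True)
for n in('top','side'):
    p=capture(n);cv2.imwrite(f'pics/{n}0.png',p['image']);print(n,np.array(p['origin']),p['mtx'])
    for w in('press','fence_top','stack_top','bar_top','nut_center','wing_tip','glue_stick','wood_stamp','tape_roll','paper_cup','stapler'):
        m=mark_of(p,w)[:2]
        print(w,[(round(a['p'],2),np.round(a['pixel']),deep(p,a['pixel'])) for a in m])
E
```

```text
{'time_s': 0.0, 'joint_positions': [57.953, 30.279, 82.158, 0.0, 67.689, -10.227], 'qvel': [-0.037, 0.063, -0.196, -0.057, 0.027, -0.066], 'tau': [-0.002, -44.005, -17.659, 0.063, 0.058, -0.0], 'position': [0.232, 0.58, 0.222], 'tcp_rot': [[0.372, -0.001, -0.928], [0.928, -0.002, 0.372], [-0.002, -1.0, 0.0]], 'force': [0.184, -0.165, 0.453], 'moment': [-0.016, 0.012, 0.007], 'opening': 0.999}
top [0.5318 0.0308 0.8779] [[357.3084   0.     256.325 ]
 [  0.     357.3084 191.2594]
 [  0.       0.       1.    ]]
press [(0.83, array([222., 294.]), array([ 0.5494, -0.0752,  0.0972]))]
fence_top [(0.7, array([239., 303.]), array([ 0.51  , -0.1059,  0.0157]))]
stack_top [(0.7, array([255., 219.]), array([0.4719, 0.0951, 0.0008])), (0.68, array([196., 325.]), array([ 0.611 , -0.1531,  0.0569]))]
bar_top [(0.94, array([224., 300.]), array([ 0.5449, -0.086 ,  0.101 ]))]
nut_center [(0.53, array([227., 297.]), array([ 0.5391, -0.0808,  0.0983]))]
wing_tip [(0.56, array([233., 311.]), array([ 0.5246, -0.1101,  0.1034])), (0.45, array([256., 218.]), array([0.4691, 0.0977, 0.0012]))]
glue_stick [(0
[... 997 characters left out ...]
0.]), array([ 0.6022, -0.1453,  0.0553]))]
nut_center [(0.61, array([226., 258.]), array([ 0.5441, -0.0804,  0.0986]))]
wing_tip [(0.61, array([238., 251.]), array([ 0.5338, -0.0506,  0.0162]))]
glue_stick [(0.52, array([226., 298.]), array([ 0.657 , -0.0592,  0.0219]))]
wood_stamp [(0.7, array([215., 281.]), array([ 0.6251, -0.0177,  0.0329]))]
tape_roll [(0.85, array([246., 310.]), array([ 0.6497, -0.1453,  0.0571])), (0.18, array([254., 293.]), array([ 0.6051, -0.1515,  0.0552]))]
paper_cup [(0.73, array([205., 212.]), array([0.4655, 0.066 , 0.0395]))]
stapler [(0.84, array([296., 232.]), array([ 0.443 , -0.2028,  0.0404])), (0.57, array([223., 295.]), array([ 0.6462, -0.0632,  0.0465]))]
```

```bash
python3 - <<'E'
import cv2
t=cv2.imread('pics/top0.png')[130:310,190:390];s=cv2.imread('pics/side0.png')[150:330,170:370]
cv2.imwrite('pics/a.png',cv2.resize(cv2.hconcat([t,s]),None,fx=2,fy=2,interpolation=3))
cv2.imwrite('pics/a.png',cv2.resize(t,(660,594),interpolation=3))
cv2.imwrite('pics/b.png',cv2.resize(s,(660,594),interpolation=3))
E
```

```text
(no output)
```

View pics/a.png

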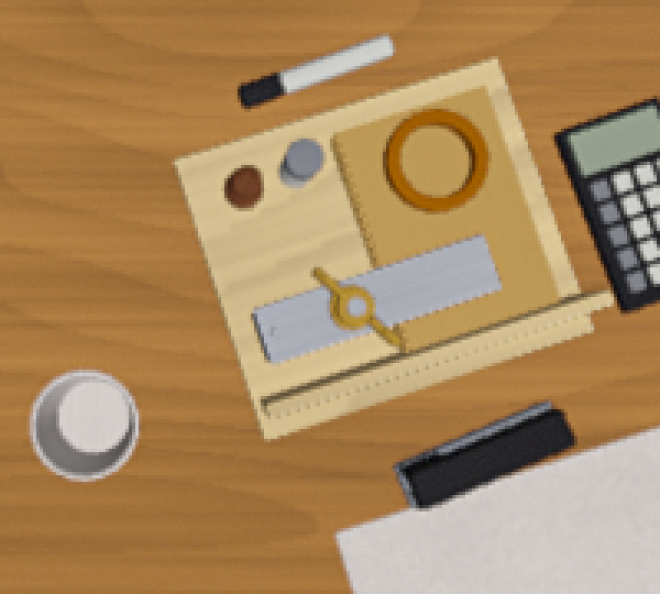

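View pics/b.png

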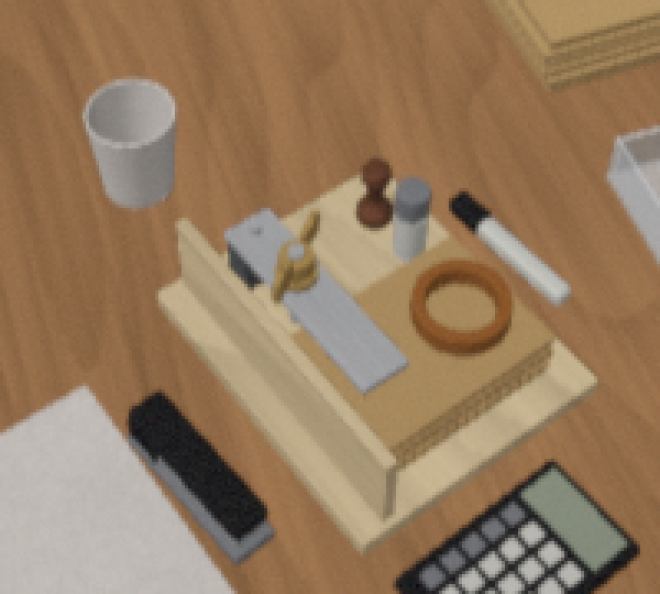

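Top view: press yaw is about +18°, with the stud near (0.543, -0.079). The wings lie at about 47° and -133° in world, so the nut starts at about 2.6 rad. The +x side is clear. The side view agrees. I'll move above it with the fingers closed.

send_rows(
  moves="0 -12 0 -13 0;0 -24 0 -26 0;0 -24 0 -26 0;0 -24 0 -26 0;0 -24 0 -26 0;0 -24 0 -26 0;0 -24 0 -26 0;0 -24 0 -26 0;0 -24 0 -26 0;0 -24 0 -26 0;0 -24 0 -26 0;0 -24 0 -26 0;0 -24 0 -26 0;0 -24 0 -26 0;0 -24 0 -26 0;0 -24 0 -26 0;0 -24 0 -26 0;0 -24 0 -26 0;0 -24 0 -26 0;0 -24 0 -26 0",
)

```text
time_s: 2.87
position: [0.5296, -0.0445, 0.2227]
tcp_rot: [[0.372, 0.0, -0.928], [0.928, -0.0, 0.372], [0.0, -1.0, -0.0]]
force: [0.5, -0.2, -0.4]
opening: 0.005
```

send_rows(
  moves="0 0 0 0 7;0 0 0 0 7;0 0 0 0 7;0 0 0 0 7;0 0 0 0 7;0 0 0 0 7;0 0 0 0 7;0 0 0 0 7;0 0 0 0 7;0 0 0 0 7;0 0 0 0 7;0 0 0 0 7;0 0 0 0 7;0 0 0 0 7;0 0 0 0 7;0 0 0 0 0;0 0 0 0 0",
)

```text
time_s: 4.28
position: [0.529, -0.0427, 0.2226]
tcp_rot: [[0.802, 0.0, 0.597], [-0.597, -0.0, 0.802], [0.0, -1.0, 0.0]]
force: [0.5, 0.3, 0.7]
opening: 0.004
```

```bash
python3 - <<'E'
from h import *
np.set_printoptions(precision=4,suppress=True)
s=read_state();p=capture('wrist');cv2.imwrite('pics/w1.png',p['image'])
print(s['position'],s['tcp_rot'],s['opening'],p['mtx'],p['tool_from_camera'])
for w in('fence_top','bar_top','nut_center','wing_tip'):
    for a in mark_of(p,w)[:2]: print(w,round(a['p'],2),np.round(a['pixel']),deep(p,a['pixel'],s),atz(p,a['pixel'],.0927,s))
E
```

```text
[ 0.529  -0.0427  0.2226] [[ 0.8024  0.0001  0.5967]
 [-0.5967 -0.0001  0.8024]
 [ 0.0002 -1.      0.    ]] 0.004339992813358495 [[310.8925   0.     264.7574]
 [  0.     310.8925 190.5388]
 [  0.       0.       1.    ]] [[ 1.     -0.0005 -0.0003 -0.0007]
 [-0.0002  0.268  -0.9634 -0.1627]
 [ 0.0006  0.9634  0.268   0.0737]
 [ 0.      0.      0.      1.    ]]
fence_top 0.58 [232. 280.] [ 0.5416 -0.0379  0.24  ] [ 0.5104 -0.0934  0.0927]
bar_top 0.66 [193. 299.] [ 0.55   -0.0695  0.098 ] [ 0.5495 -0.0711  0.0927]
bar_top 0.63 [202. 303.] [ 0.5475 -0.0781  0.0995] [ 0.5469 -0.0804  0.0927]
nut_center 0.74 [198. 307.] [ 0.5528 -0.0768  0.1015] [ 0.5522 -0.0797  0.0927]
wing_tip 0.91 [237. 302.] [ 0.5595 -0.0182  0.3052] [ 0.525  -0.111   0.0927]
```

View pics/w1.png

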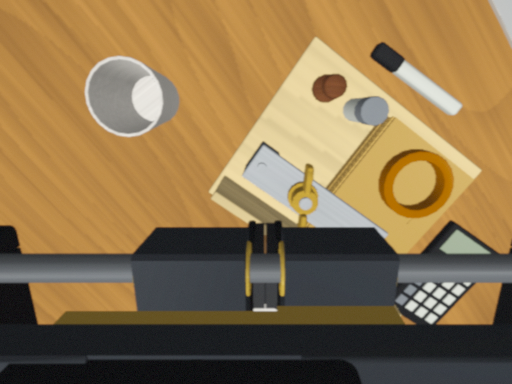

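send_rows(
  moves="0 0 0 -30 0;0 0 0 -40 0;0 30 0 -30 0;0 10 0 0 0;0 0 0 0 0;0 0 0 0 0;0 0 0 0 0",
)

```text
time_s: 5.12
position: [0.5006, -0.1448, 0.2223]
tcp_rot: [[0.801, -0.001, 0.598], [-0.598, 0.001, 0.801], [-0.002, -1.0, 0.0]]
force: [0.3, 0.9, -0.4]
opening: 0.004
```

```bash
python3 - <<'E'
from h import *
np.set_printoptions(precision=4,suppress=True)
s=read_state();p=capture('wrist');print(s['position'])
for w in('fence_top','bar_top','nut_center','wing_tip'):
    for a in mark_of(p,w)[:1]: print(w,round(a['p'],2),np.round(a['pixel']),deep(p,a['pixel'],s),atz(p,a['pixel'],.0927,s))
for P,S in((p,s),(capture('top'),None)):
    m=masks_of(P,'wing_nut')[0];print(m['p'],m['bbox'])
    X=np.array([deep(P,(r,c),S) for r,c in zip(*np.nonzero(m['region'])) if P['z_map'][r,c]>0])
    X=X[(X[:,2]>.085)&(X[:,2]<.115)];xy=X[:,:2]
    c=xy.mean(0);u=np.linalg.svd(xy-c)[2][0];t=(xy-c)@u
    print(len(X),c,'mid of ends',c+u*(t.max()+t.min())/2,'len',np.ptp(t),'ang',np.degrees(np.arctan2(u[1],u[0])),np.percentile(X[:,2],[5,50,95,99]))
img=p['image'];m=mark_of(p,'nut_center')[0]['pixel'];r,c=int(m[0]),int(m[1])
r0,c0=max(r-60,0),max(c-80,0)
print(r0,c0);cv2.imwrite('pics/w2.png',cv2.resize(img[r0:r0+120,c0:c0+160],None,fx=5,fy=5,interpolation=2))
E
```

```text
[ 0.5006 -0.1448  0.2223]
fence_top 0.67 [132. 239.] [ 0.5078 -0.0911  0.0743] [ 0.5099 -0.0908  0.0927]
bar_top 0.83 [ 98. 267.] [ 0.5488 -0.0824  0.0997] [ 0.5489 -0.0823  0.0927]
nut_center 0.7 [ 95. 266.] [ 0.5496 -0.0797  0.1005] [ 0.5497 -0.0795  0.0927]
wing_tip 0.84 [141. 263.] [ 0.5174 -0.1168  0.0206] [ 0.5227 -0.1106  0.0927]
0.75 [249.8, 51.0, 282.3, 142.2]
940 [ 0.5491 -0.0798] mid of ends [ 0.5483 -0.0807] len 0.07330786960810151 ang -131.74609311881773 [0.0963 0.0983 0.107  0.1078]
0.69 [287.2, 209.8, 313.5, 238.1]
162 [ 0.5459 -0.0831] mid of ends [ 0.5469 -0.082 ] len 0.07071928324079042 ang -131.2089632636679 [0.0923 0.0977 0.1061 0.1076]
34 186
```

View pics/w2.png

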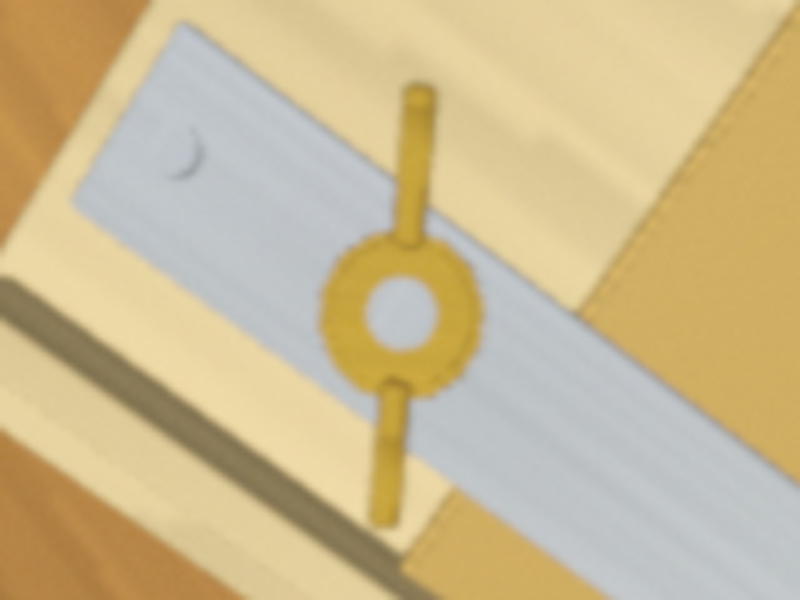

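send_rows(
  moves="0 -5 0 20 1;0 -5 0 25 1;0 -5 0 25 1;0 -5 0 25 1;0 -3.3 0 14.6 1.3;0 0 0 0 0;0 0 0 0 0;0 0 20 0 0;0 0 30 0 0;0 0 25 0 0;0 0 20 0 0;0 0 0 0 0;0 0 0 0 0",
)

```text
time_s: 6.65
position: [0.5503, -0.0467, 0.1269]
tcp_rot: [[0.741, -0.003, 0.671], [-0.671, 0.001, 0.741], [-0.002, -1.0, -0.001]]
force: [-0.1, -0.2, 0.5]
opening: 0.008
```

```bash
cat >> h.py <<'E'
C=np.array([.5483,-.081])
def rel(s,phi):
    R=np.array(s['tcp_rot']);d=(np.array(s['position'])[:2]-C)
    psi=np.degrees(np.arctan2(R[1,0],R[0,0]));u=np.radians(phi)
    e=np.array([np.cos(u),np.sin(u)]);f=np.array([np.sin(u),-np.cos(u)])
    return dict(psi=psi,want=phi-90,tang=d@f*1e3,rad=d@e*1e3,z=s['position'][2]*1e3,j6=s['joint_positions'][5],F=np.round(s['force'],1),t=s['time_s'])
E
python3 -c "
from h import *
print(rel(read_state(),48.3))"
```

```text
{'psi': np.float64(-42.17448916744345), 'want': -41.7, 'tang': np.float64(-21.327820356703068), 'rad': np.float64(26.959774402977796), 'z': np.float64(126.85702320520755), 'j6': np.float64(25.751845655061075), 'F': array([-0.1, -0.2,  0.5]), 't': 6.65}
```

send_rows(
  moves="0 -5 0 1 0;0 0 10 0 0;0 0 10 0 0;0 0 10 0 0;0 0 5 0 0;0 0 0 0 0;0 0 0 0 0",
)

```text
time_s: 7.23
position: [0.548, -0.0417, 0.092]
tcp_rot: [[0.742, -0.001, 0.671], [-0.671, 0.0, 0.742], [-0.001, -1.0, -0.001]]
force: [-0.3, -0.1, -0.5]
opening: 0.005
```

```bash
python3 - <<'E'
from h import *
print(rel(read_state(),48.3))
p=capture('side');cv2.imwrite('pics/s2.png',cv2.resize(p['image'][190:290,200:330],(780,600),interpolation=2))
E
```

```text
{'psi': np.float64(-42.11334244553716), 'want': -41.7, 'tang': np.float64(-26.33802685439656), 'rad': np.float64(29.14437585899166), 'z': np.float64(91.96146404699095), 'j6': np.float64(26.10885776753524), 'F': array([-0.3, -0.1, -0.5]), 't': 7.2333}
```

View pics/s2.png

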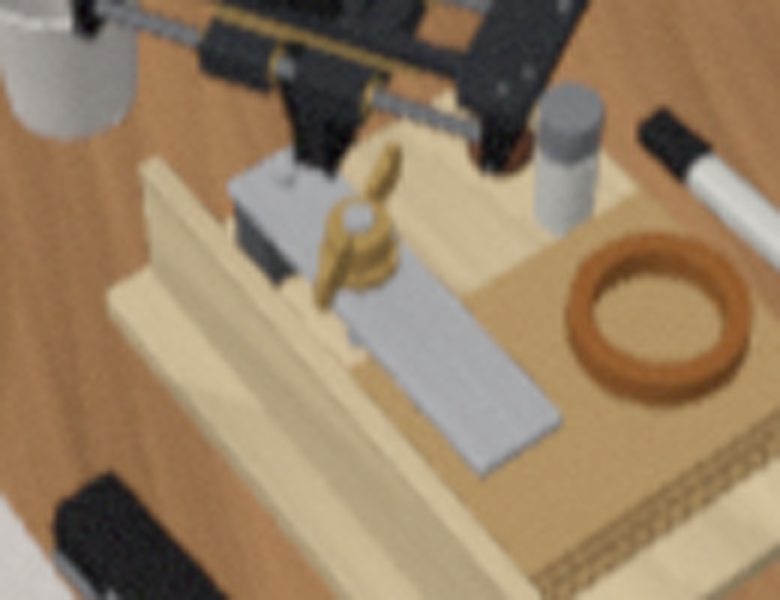

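send_rows(
  moves="0 4 0 -1 0;0 4 0 -1 0;0 2.92 0.07 1.73 6;0 2.92 0.07 1.73 6;0 2.92 0.07 1.73 6;0 2.92 0.07 1.73 6;0 2.92 0.07 1.73 6;0 2.92 0.07 1.73 6;0 2.92 0.07 1.73 6;0 2.92 0.07 1.73 6;0 2.92 0.07 1.73 6;0 2.92 0.07 1.73 6;0 2.92 0.07 1.73 6;0 0 0 0 0;0 0 0 0 0",
)

```text
time_s: 8.53
position: [0.5798, -0.0726, 0.0921]
tcp_rot: [[-0.309, 0.001, 0.951], [-0.951, -0.0, -0.309], [0.0, -1.0, 0.001]]
force: [0.1, -0.1, -0.2]
opening: 0.007
```

```bash
cat >> h.py <<'E'
def nut(P,S=None):
    for m in masks_of(P,'wing_nut')[:2]:
        X=np.array([deep(P,(r,c),S) for r,c in zip(*np.nonzero(m['region'])) if P['z_map'][r,c]>0])
        X=X[(X[:,2]>.085)&(X[:,2]<.115)];
        if len(X)<10: continue
        xy=X[:,:2];c=xy.mean(0);u=np.linalg.svd(xy-c)[2][0];t=(xy-c)@u
        print('nut',round(m['p'],2),len(X),c,'len',np.ptp(t),'ang',np.degrees(np.arctan2(u[1],u[0])))
E
python3 - <<'E'
from h import *
print(rel(read_state(),48.3-66))
nut(capture('top'))
p=capture('side');nut(p);cv2.imwrite('pics/s3.png',cv2.resize(p['image'][190:290,200:330],(780,600),interpolation=2))
E
```

```text
{'psi': np.float64(-107.99000335132088), 'want': -107.7, 'tang': np.float64(-17.615246633534234), 'rad': np.float64(27.43414903820607), 'z': np.float64(92.05826472470363), 'j6': np.float64(89.9124455778128), 'F': array([ 0.1, -0.1, -0.2]), 't': 8.5333}
nut 0.59 42 [ 0.53448771 -0.07734351] len 0.024272521525378274 ang -169.18524998829085
```

View pics/s3.png

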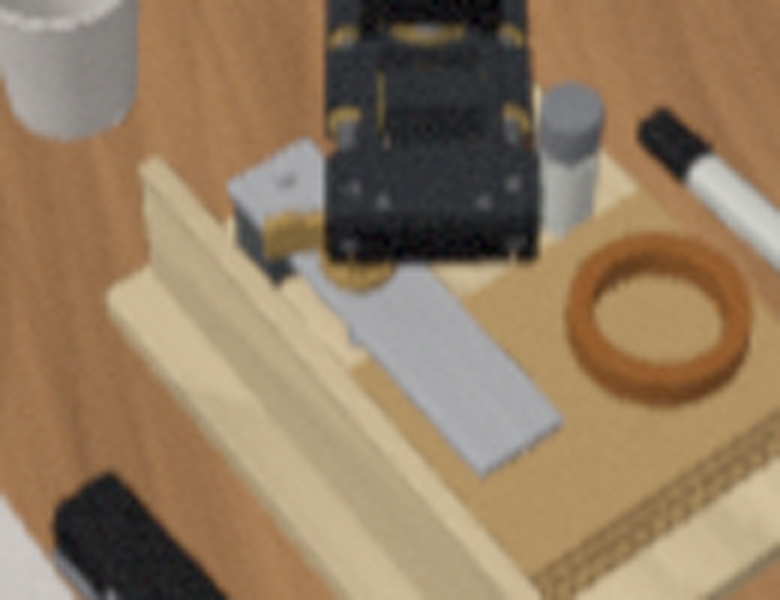

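send_rows(
  moves="0 2.92 0.07 1.73 6;0 2.92 0.07 1.73 6;0 2.92 0.07 1.73 6;0 2.92 0.07 1.73 6;0 2.92 0.07 1.73 6;0 2.92 0.07 1.73 6;0 2.92 0.07 1.73 6;0 2.92 0.07 1.73 6;0 2.92 0.07 1.73 6;0 1.5 0 0.8 3;0 0 0 0 0;0 0 0 0 0",
)

```text
time_s: 9.73
position: [0.5723, -0.1021, 0.0912]
tcp_rot: [[-0.966, 0.0, 0.259], [-0.259, -0.0, -0.966], [0.0, -1.0, 0.0]]
force: [0.2, 0.9, 0.4]
opening: 0.006
```

```bash
python3 - <<'E'
from h import *
print(rel(read_state(),48.3-123))
E
```

```text
{'psi': np.float64(-164.99230154919965), 'want': -164.7, 'tang': np.float64(-17.598263395076383), 'rad': np.float64(26.666245654578198), 'z': np.float64(91.1942708364361), 'j6': np.float64(143.87579077191893), 'F': array([0.2, 0.9, 0.4]), 't': 9.7333}
```

send_rows(
  moves="0 -4 0 0 0;0 -4 0 1 0;0 0 -15 0 0;0 0 -25 0 0;0 0 -20 0 0;0 0 0 0 0;0 -3.22 0 -3.38 -7;0 -3.22 0 -3.38 -7;0 -3.22 0 -3.38 -7;0 -3.22 0 -3.38 -7;0 -3.22 0 -3.38 -7;0 -3.22 0 -3.38 -7;0 -3.22 0 -3.38 -7;0 -3.22 0 -3.38 -7;0 -3.22 0 -3.38 -7;0 -3.22 0 -3.38 -7;0 -3.22 0 -3.38 -7;0 -3.22 0 -3.38 -7;0 -3.22 0 -3.38 -7;0 -3.22 0 -3.38 -7",
)

```text
time_s: 11.4
position: [0.5636, -0.0454, 0.1505]
tcp_rot: [[0.395, -0.001, 0.918], [-0.918, 0.0, 0.395], [-0.0, -1.0, -0.0]]
force: [0.7, 0.9, -0.8]
opening: 0.006
```

send_rows(
  moves="0 -3.22 0 -3.38 -7;0 -3.22 0 -3.38 -7;0 -3.22 0 -3.38 -7;0 -3.22 0 -3.38 -7;0 -3.22 0 -3.38 -7;0 -3.22 0 -3.38 -7;0 -3.22 0 -3.38 -7;0 -3.22 0 -3.38 -7;0 -3.22 0 -3.38 -7;0 -3.22 0 -3.38 -7;0 -3.22 0 -3.38 -7;0 -1.38 0 -1.45 -3;0 0 0 0 0;0 0 0 0 0",
)

```text
time_s: 12.57
position: [0.5165, -0.0591, 0.1508]
tcp_rot: [[0.975, -0.0, -0.222], [0.222, 0.0, 0.975], [-0.0, -1.0, 0.0]]
force: [-0.5, 0.6, -0.1]
opening: 0.003
```

```bash
python3 - <<'E'
from h import *
s=read_state();print(rel(s,105))
nut(capture('top'))
p=capture('side');nut(p);w=capture('wrist');nut(w,s)
v=[cv2.resize(p['image'][180:280,200:330],(390,300)),cv2.resize(w['image'],(400,300))]
cv2.imwrite('pics/s4.png',cv2.hconcat(v))
E
```

```text
{'psi': np.float64(12.808734888528596), 'want': 15, 'tang': np.float64(-25.012752217452263), 'rad': np.float64(29.3459893882802), 'z': np.float64(150.81096597377754), 'j6': np.float64(-31.67187278074242), 'F': array([-0.5,  0.6, -0.1]), 't': 12.5667}
nut 0.58 162 [ 0.54534214 -0.08420915] len 0.07456266793875055 ang -67.83711768171162
nut 0.53 162 [ 0.54637852 -0.08556078] len 0.07456357652067508 ang -67.20212558937422
nut 0.95 327 [ 0.5381863  -0.05535098] len 0.02933112986968512 ang -63.94862554210588
nut 0.34 327 [ 0.5381863  -0.05535098] len 0.02933112986968512 ang -63.94862554210588
```

View pics/s4.png

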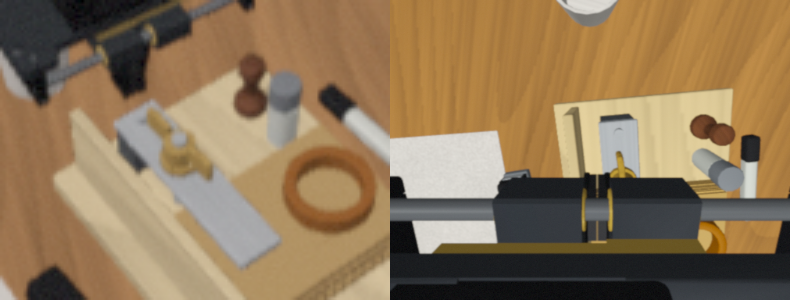

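send_rows(
  moves="0 2.4 0 -3.8 0;0 0 0 0 -4.6;0 0 0 0 -4.6;0 0 20 0 0;0 0 20 0 0;0 0 10 0 0;0 0 7 0 0;0 0 0 0 0;0 0 0 0 0",
)

```text
time_s: 13.62
position: [0.5198, -0.0625, 0.0941]
tcp_rot: [[0.927, -0.0, -0.376], [0.376, 0.0, 0.927], [-0.0, -1.0, 0.0]]
force: [0.3, -1.1, -0.3]
opening: 0.008
```

```bash
python3 - <<'E'
from h import *
s=read_state();print(rel(s,112.3))
nut(capture('side'))
E
```

```text
{'psi': np.float64(22.077584053457336), 'want': 22.299999999999997, 'tang': np.float64(-19.348861697989545), 'rad': np.float64(27.98460452514332), 'z': np.float64(94.1368914554633), 'j6': np.float64(-41.16858192732421), 'F': array([ 0.3, -1.1, -0.3]), 't': 13.6167}
nut 0.5 139 [ 0.54756768 -0.08954544] len 0.06730919798034832 ang -65.35247896834599
```

Free of contact, so I'll start stroke 2.

send_rows(
  moves="0 2.5 0 -0.5 0;0 2.5 0 -0.5 0;0 2.9 0.15 1.37 6;0 2.9 0.15 1.37 6;0 2.9 0.15 1.37 6;0 2.9 0.15 1.37 6;0 2.9 0.15 1.37 6;0 2.9 0.15 1.37 6;0 2.9 0.15 1.37 6;0 2.9 0.15 1.37 6;0 2.9 0.15 1.37 6;0 2.9 0.15 1.37 6;0 2.9 0.15 1.37 6;0 2.9 0.15 1.37 6;0 2.9 0.15 1.37 6;0 2.9 0.15 1.37 6;0 2.9 0.15 1.37 6;0 0 0 0 0;0 0 0 0 0",
)

```text
time_s: 15.3
position: [0.5682, -0.0574, 0.0922]
tcp_rot: [[0.379, 0.001, 0.926], [-0.926, -0.0, 0.379], [0.001, -1.0, 0.001]]
force: [0.3, -0.8, 0.7]
opening: 0.003
```

```bash
python3 - <<'E'
from h import *
s=read_state();print(rel(s,22))
nut(capture('side'));nut(capture('top'))
E
```

```text
{'psi': np.float64(-67.75625823538131), 'want': -68, 'tang': np.float64(-14.45146316168039), 'rad': np.float64(27.259725185978617), 'z': np.float64(92.24043629585832), 'j6': np.float64(50.78579073321608), 'F': array([ 0.3, -0.8,  0.7]), 't': 15.3}
nut 0.51 148 [ 0.54583046 -0.08558393] len 0.06933758864823933 ang -155.3009798468871
nut 0.19 266 [ 0.51547158 -0.12853976] len 0.2149651322577128 ang -73.02270535905524
```

send_rows(
  moves="0 2.9 0.15 1.37 6;0 2.9 0.15 1.37 6;0 2.9 0.15 1.37 6;0 2.9 0.15 1.37 6;0 2.9 0.15 1.37 6;0 2.9 0.15 1.37 6;0 2.9 0.15 1.37 6;0 2.9 0.15 1.37 6;0 2.9 0.15 1.37 6;0 2.9 0.15 1.37 6;0 2.9 0.15 1.37 6;0 2.9 0.15 1.37 6;0 2.9 0.15 1.37 6;0 2.9 0.15 1.37 6;0 2.9 0.15 1.37 6;0 2.9 0.15 1.37 6;0 0 0 0 0;0 0 0 0 0",
)

```text
time_s: 17.0
position: [0.5695, -0.1029, 0.0895]
tcp_rot: [[-0.96, -0.0, 0.28], [-0.28, -0.0, -0.96], [0.0, -1.0, -0.0]]
force: [-0.1, -0.6, 0.5]
opening: 0.007
```

send_rows(
  moves="0 -4 0 0 0;0 -7 0 1 0;0 0 -15 0 0;0 0 -25 0 0;0 0 -20 0 0;0 0 0 0 0;0 -3.22 0 -3.38 -7;0 -3.22 0 -3.38 -7;0 -3.22 0 -3.38 -7;0 -3.22 0 -3.38 -7;0 -3.22 0 -3.38 -7;0 -3.22 0 -3.38 -7;0 -3.22 0 -3.38 -7;0 -3.22 0 -3.38 -7;0 -3.22 0 -3.38 -7;0 -3.22 0 -3.38 -7;0 -3.22 0 -3.38 -7;0 -3.22 0 -3.38 -7;0 -3.22 0 -3.38 -7;0 -3.22 0 -3.38 -7",
)

```text
time_s: 18.67
position: [0.5628, -0.0453, 0.1489]
tcp_rot: [[0.415, -0.0, 0.91], [-0.91, 0.0, 0.415], [-0.0, -1.0, -0.0]]
force: [0.2, 0.6, -0.7]
opening: 0.007
```

send_rows(
  moves="0 -3.22 0 -3.38 -7;0 -3.22 0 -3.38 -7;0 -3.22 0 -3.38 -7;0 -3.22 0 -3.38 -7;0 -3.22 0 -3.38 -7;0 -3.22 0 -3.38 -7;0 -3.22 0 -3.38 -7;0 -3.22 0 -3.38 -7;0 -3.22 0 -3.38 -7;0 -3.22 0 -3.38 -7;0 -3.22 0 -3.38 -7;0 -1.38 0 -1.45 -3;0 0 0 0 0;0 0 0 0 0",
)

```text
time_s: 19.83
position: [0.516, -0.0601, 0.1492]
tcp_rot: [[0.97, -0.0, -0.242], [0.242, 0.0, 0.97], [-0.0, -1.0, 0.0]]
force: [0.4, -0.6, -0.3]
opening: 0.004
```

```bash
python3 - <<'E'
from h import *
s=read_state();print(rel(s,108),s['position'])
nut(capture('top'));nut(capture('side'))
E
```

```text
{'psi': np.float64(14.023418256572466), 'want': 18, 'tang': np.float64(-24.304299653070785), 'rad': np.float64(29.83776003473896), 'z': np.float64(149.15644295802167), 'j6': np.float64(-33.01790821082636), 'F': array([ 0.4, -0.6, -0.3]), 't': 19.8333} [ 0.51596486 -0.06013305  0.14915644]
nut 0.73 139 [ 0.54485417 -0.08393335] len 0.07132089446366938 ang -72.40668141150226
```

send_rows(
  moves="0 5.1 0 -1.4 0;0 0 0 0 -3.5;0 0 20 0 0;0 0 20 0 0;0 0 10 0 0;0 0 9 0 0;0 0 0 0 0;0 0 0 0 0;0 2.5 0 -0.5 0;0 2.5 0 -0.5 0;0 2.9 0.1 1.37 6;0 2.9 0.1 1.37 6;0 2.9 0.1 1.37 6;0 2.9 0.1 1.37 6;0 2.9 0.1 1.37 6;0 2.9 0.1 1.37 6;0 2.9 0.1 1.37 6;0 2.9 0.1 1.37 6;0 0 0 0 0;0 0 0 0 0",
)

```text
time_s: 21.7
position: [0.5499, -0.0507, 0.0904]
tcp_rot: [[0.864, 0.002, 0.504], [-0.504, -0.001, 0.864], [0.002, -1.0, 0.0]]
force: [0.3, -0.4, 0.1]
opening: 0.004
```

```bash
python3 - <<'E'
from h import *
s=read_state();print(rel(s,107.5-48),s['position'])
nut(capture('top'));nut(capture('side'))
E
```

```text
{'psi': np.float64(-30.254006348574737), 'want': -30.5, 'tang': np.float64(-14.009873602821639), 'rad': np.float64(26.96597282599983), 'z': np.float64(90.3504281722878), 'j6': np.float64(13.39821917397656), 'F': array([ 0.3, -0.4,  0.1]), 't': 21.7} [ 0.54991495 -0.05065478  0.09035043]
nut 0.73 627 [ 0.52529655 -0.13379358] len 0.24273066870319357 ang -78.56875130661022
nut 0.64 103 [ 0.54501397 -0.08861724] len 0.06702049553773162 ang -118.43214039937928
```

send_rows(
  moves="0 2.9 0.1 1.37 6;0 2.9 0.1 1.37 6;0 2.9 0.1 1.37 6;0 2.9 0.1 1.37 6;0 2.9 0.1 1.37 6;0 2.9 0.1 1.37 6;0 2.9 0.1 1.37 6;0 2.9 0.1 1.37 6;0 2.9 0.1 1.37 6;0 0.95 0 0.49 2;0 0.95 0 0.49 2;0 0.95 0 0.49 2;0 0 0 0 0",
)

```text
time_s: 22.98
position: [0.5753, -0.0669, 0.0888]
tcp_rot: [[-0.007, 0.0, 1.0], [-1.0, 0.0, -0.007], [-0.0, -1.0, 0.0]]
force: [0.6, 0.2, -0.0]
opening: 0.004
```

send_rows(
  moves="0 0.95 0 0.49 2;0 0.95 0 0.49 2;0 0.95 0 0.49 2;0 0.95 0 0.49 2;0 0.95 0 0.49 2;0 0 0 0 0;0 0 0 0 0",
)

```text
time_s: 23.57
position: [0.5771, -0.0718, 0.0888]
tcp_rot: [[-0.179, -0.0, 0.984], [-0.984, -0.0, -0.179], [0.0, -1.0, -0.0]]
force: [0.6, 0.5, 0.0]
opening: 0.004
```

```bash
python3 - <<'E'
from h import *
s=read_state();print(rel(s,-10.5),s['position'])
nut(capture('top'));nut(capture('side'))
E
```

```text
{'psi': np.float64(-100.31505859104347), 'want': -100.5, 'tang': np.float64(-14.339575969647527), 'rad': np.float64(26.63026059383769), 'z': np.float64(88.79091245022252), 'j6': np.float64(82.22924989492842), 'F': array([0.6, 0.5, 0. ]), 't': 23.5667} [ 0.57709751 -0.07175352  0.08879091]
nut 0.74 44 [0.46318069 0.09925078] len 0.07026444079362495 ang 103.31454033268628
nut 0.39 40 [ 0.52702376 -0.07858755] len 0.02382957411481858 ang 176.77818018078634
nut 0.62 79 [ 0.52617483 -0.08073124] len 0.03140994896076925 ang 174.0853617353147
```

Force noise is about 1 N. I'll continue slowly towards the expected stop near -20°.

send_rows(
  moves="0 0.95 0 0.49 2;0 0.95 0 0.49 2;0 0.95 0 0.49 2;0 0 0 0 0",
)

```text
time_s: 24.1
position: [0.5779, -0.0748, 0.0888]
tcp_rot: [[-0.283, -0.0, 0.959], [-0.959, 0.0, -0.283], [-0.0, -1.0, -0.0]]
force: [0.7, 0.4, -0.6]
opening: 0.005
```

send_rows(
  moves="0 0.95 0 0.49 2;0 0 0 0 0;0 0 0 0 0",
)

```text
time_s: 24.35
position: [0.5781, -0.0759, 0.0888]
tcp_rot: [[-0.314, -0.0, 0.949], [-0.949, 0.0, -0.314], [0.0, -1.0, -0.0]]
force: [-0.1, 1.2, 0.5]
opening: 0.004
```

send_rows(
  moves="0 0.95 0 0.49 2;0 0 0 0 0;0 0 0 0 0",
)

```text
time_s: 24.6
position: [0.5783, -0.077, 0.0888]
tcp_rot: [[-0.347, -0.0, 0.938], [-0.938, -0.0, -0.347], [0.0, -1.0, -0.0]]
force: [-0.5, -0.6, -0.5]
opening: 0.009
```

send_rows(
  moves="0 0.95 0 0.49 2;0 0 0 0 0;0 0 0 0 0",
)

```text
time_s: 24.85
position: [0.5785, -0.078, 0.0888]
tcp_rot: [[-0.38, -0.0, 0.925], [-0.925, -0.0, -0.38], [0.0, -1.0, -0.0]]
force: [-0.2, 0.6, -0.5]
opening: 0.005
```

send_rows(
  moves="0 0.95 0 0.49 2;0 0 0 0 0;0 0 0 0 0",
)

```text
time_s: 25.1
position: [0.5786, -0.0789, 0.0888]
tcp_rot: [[-0.412, -0.0, 0.911], [-0.911, 0.0, -0.412], [-0.0, -1.0, -0.0]]
force: [-0.2, 1.8, -0.7]
opening: 0.004
```

send_rows(
  moves="0 0.95 0 0.49 2;0 0 0 0 0;0 0 0 0 0",
)

```text
time_s: 25.35
position: [0.5789, -0.0791, 0.0888]
tcp_rot: [[-0.444, 0.001, 0.896], [-0.896, 0.002, -0.444], [-0.002, -1.0, -0.0]]
force: [1.5, 4.0, -0.0]
opening: 0.007
```

send_rows(
  moves="0 1 0 0 0;0 0 0 0 0;0 0 0 0 0",
)

```text
time_s: 25.6
position: [0.5788, -0.0792, 0.0888]
tcp_rot: [[-0.445, 0.001, 0.896], [-0.896, 0.003, -0.445], [-0.003, -1.0, 0.0]]
force: [2.1, 7.0, -0.6]
opening: 0.009
```

```bash
python3 - <<'E'
from h import *
s=read_state();print(rel(s,-24),s['position'])
E
```

```text
{'psi': np.float64(-116.39801635887183), 'want': -114, 'tang': np.float64(-14.024074488854835), 'rad': np.float64(27.17823765004305), 'z': np.float64(88.82697092938538), 'j6': np.float64(97.40749752770269), 'F': array([ 2.1,  7. , -0.6]), 't': 25.6} [ 0.57883266 -0.07924276  0.08882697]
```

The fingertips no longer advance (0.1 mm) and the force has risen to 7 N, so this is the firm stop. I'll back off, lift and look.

send_rows(
  moves="0 -4 0 0 0;0 -7 0 0 0;0 0 -15 0 0;0 0 -30 0 0;0 0 -40 0 0;0 -20 -20 20 0;0 -40 0 0 0;0 -40 0 0 0;0 -40 0 0 0;0 -40 0 0 0;0 0 0 0 0;0 0 0 0 0;0 0 0 0 0",
)

```text
time_s: 26.68
position: [0.6806, 0.0808, 0.1934]
tcp_rot: [[-0.444, -0.001, 0.896], [-0.896, -0.001, -0.444], [0.002, -1.0, -0.0]]
force: [-0.4, 0.3, 0.1]
opening: 0.003
```

```bash
python3 - <<'E'
from h import *
s=read_state();print(s['position'],s['force'])
p=capture('top');nut(p);q=capture('side');nut(q)
for w in('glue_stick','wood_stamp','tape_roll','paper_cup','stapler'): print(w,[(round(m[0]['p'],2),np.round(m[0]['pixel'])) for m in (mark_of(p,w),mark_of(q,w)) if m])
cv2.imwrite('pics/f.png',cv2.hconcat([cv2.resize(p['image'][130:310,190:390],(400,360)),cv2.resize(q['image'][150:330,170:370],(400,360))]))
E
```

```text
[0.68058322 0.08079542 0.19336767] [-0.41713341  0.29054589  0.07936948]
nut 0.74 127 [ 0.54675098 -0.08053503] len 0.0671343217489096 ang 159.96566802597488
nut 0.78 180 [ 0.54713659 -0.08465708] len 0.07242140663022734 ang -21.31352962695889
glue_stick [(0.7, array([297., 231.]))]
wood_stamp [(0.67, array([178., 321.])), (0.66, array([227., 240.]))]
tape_roll [(0.73, array([179., 322.])), (0.97, array([248., 310.]))]
paper_cup [(0.56, array([204., 208.]))]
stapler [(0.94, array([266., 336.])), (0.95, array([300., 232.]))]
```

View pics/f.png

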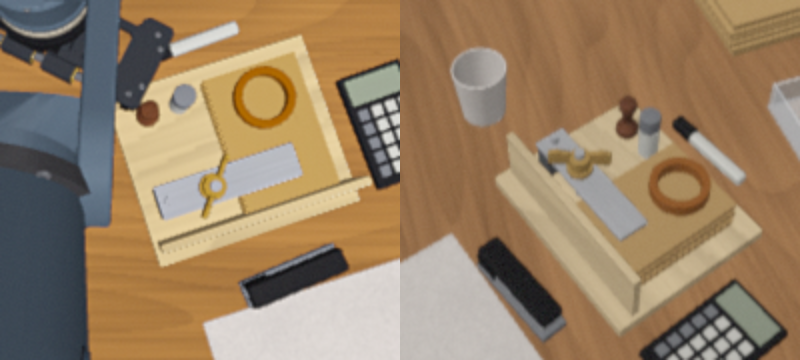

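```bash
python3 -c "
from rig import *
print(hand_in())"
```

```text
the job is handed in; nothing more can be done
None
```

The wing nut is tightened to its stop. I pushed it there with the closed fingertips in three strokes, about 429° in all, then lifted clear and handed in at about 27 s.

**Nut:** At the end the fingertips moved only 0.1 mm more while the push force rose to about 7 N. The last pictures put the wings at -20° (top) and -21° (side). The 10.1 rad stop should be at about -20°.

**Bystanders:** The glue stick, stamp, tape roll, cup, stapler, calculator and marker look unmoved in the last pictures, judging by eye for most of them. The arm hid the cup and part of the marker in the top view, but both show in the side view.

**Disagreements:** Some network detections were plainly wrong and I did not use them:
- In the last check, the stamp was reported on the tape roll in the top view.
- In the same check, the glue stick (single detection) and the stamp in the side view were placed where the pictures do not show them.
- During the strokes, a few nut masks were wrong.

**Robot:** The last force reading was under 0.6 N, so the arm is free of contact, with the fingertips at about 190 mm height.

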